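# Find the tin with the piping tips by its weight

## Task

Two identical closed steel tins stand on the work table; one holds the steel piping tips, the other is empty. Lift to feel which is the full, heavy one and stand it upright on the small baking sheet without dropping it; leave the empty tin standing upright on the table where it was.

Things in the scene. Friction and masses are not known exactly. Their poses are not given: they have to be found in the camera images.
- tin_a: one of two outwardly identical round closed steel tins standing upright on the table: 54 mm across, 88 mm tall with its flat lid (the lid, the top 10 mm, is 56 mm across and fixed on). Origin at the centre of its underside, z up. Empty it weighs about 0.125 kg; with the hidden piping tips 0.45 to 0.6 kg, at the same look and size. Which of the two is full changes from start to start and can only be felt. The other is tin_b, at least 0.12 m away.
- tin_b: one of two outwardly identical round closed steel tins standing upright on the table: 54 mm across, 88 mm tall with its flat lid (the lid, the top 10 mm, is 56 mm across and fixed on). Origin at the centre of its underside, z up. Empty it weighs about 0.125 kg; with the hidden piping tips 0.45 to 0.6 kg, at the same look and size. Which of the two is full changes from start to start and can only be felt. The other is tin_a.
- baking_sheet: empty shallow dark steel baking sheet lying fixed on the table, 220 mm (its x) by 180 mm (its y), with a 14 mm high outer wall and a rolled rim up to 17 mm; its flat inside floor is 214 x 174 mm, 3 mm above its underside. Origin at the centre of its underside, z up.
Things that resemble listed ones, but are neither listed nor needed, are in the scene too. Leave any red look-alike of the tin_b alone.

How it is judged:
By the outcome, as a careful person would: the job done as asked, in the order asked, and still so for the second after the job is handed in, with the robot touching nothing.
It also fails if it takes over 61 s, if anything falls off the work surface, if the arm or the gripper's body presses on something with over 40 N, if the wrist force passes 120 N, or if a joint passes its speed limit or range.

## Robot

A 6-joint arm with a two-finger parallel gripper is mounted at the origin on the work surface; the furniture and walls round the work are solid. World frame = base frame: x ahead of the robot, y to its left, z up, the work surface at z = 0. Lengths are in m, angles in rad, forces in N, time in s.
With the tool pointing down it reaches from about 0.4 to 0.825 m from the base axis. Payload 7 kg.
Tool frame: the origin (TCP) lies between the finger pads; the fingertips stand 22 mm ahead of it and the grasp point (between the pads) lies 3 mm ahead of it; z points along the fingers, y is the direction in which the jaws open and shut (so a half turn about z gives the same grasp; the last joint's range is limited). The gripper opens to 88 mm and grips with 3 to 60 N. Pads are 19 mm wide; open, the fingers measure 130 mm over their backs; the gripper's body (78 mm by 193 mm) begins 47 mm behind the grasp point.
Start: joints at [1.634, 0.359, 0.012, 0, -1.224, -0.288], TCP at [0.15, 0.658, 0.249] pointing down, gripper open.
Joint ranges: [-3.07, 3.07], [-1.43, 2.12], [-1.02, 1.25], [-3.03, 1.67], [-3.05, -0], [-3.03, 3.03]. Speed limits (rad/s): [2.39, 2.39, 3.01, 3.14, 3.14, 3.14].

## Interface

Orientations are given as [roll, pitch, yaw] about the fixed x, y, z axes, in that order (R = Rz(yaw) Ry(pitch) Rx(roll)).
In Python, from station import * gives the robot as it stands. The module is installed in compiled form; this text tells all that it offers.
- The arm moves only by the tool move_arm, never from a script. Its argument "rows" is a list of rows, each an object with "delta_rot": the turn, a rotation vector about the world's x, y, z in degrees, a list of three; "delta_pos": the shift along the world's x, y, z in cm, a list of three; "hand": the finger opening in cm, from 0 to 8.76. A call has exactly 10 rows; each row shifts and turns the commanded pose from where the row before left it; what a row does not reach is not made up. A row lasts 1/10 s, in which the tool goes at most 50 mm and 8.59 degrees, less where a joint would pass 70% of its speed; a pose out of reach is approached as far as the arm can. A call is refused whole if a number of a shift passes 5 or a number of a turn 8.59, either way. A call with a gripper value outside its range is refused whole. The fingers move at their own pace and stop on an object; "force" is the grip in N (left out, the last holds). Time passes only in rows, so rows that do not move let the fingers close, or fill a call up. It gives the time, the measured TCP pose, the force and the opening at its end, in the units of the state.
- get_state(): the state, without advancing time (a new reading comes with each control period).
- grab_frame(name): name is "side" or "top" or "wrist"; returns the picture (480x640x3 uint8, blue, green, red); there is no depth.
- camera_info(name): a dict with "camera_matrix" (3x3 intrinsics, pixels), "world_from_camera" (4x4, takes a point from camera to world coordinates); the wrist camera has in their place "T_tool_cam" (4x4, takes a point from camera to tool coordinates, whose origin is the TCP and whose axes are the flange's). Camera axes: x right, y down, z forward; pixel columns grow to the right and rows downward; lengths in m; the calibration is good to about 2 mm. A picture is of the moment at which its call begins: read the wrist's pose just before it. camera_info takes no time and is no camera call.
- job_done(): hands the job in, once; it reports no verdict.
The state is a dict: "t": time; "q": joint angles; "qd": joint speeds; "joint_efforts": joint torques, N m; "eef_pos": TCP position; "ee_rot": TCP orientation; "force": force on the tool from outside, world axes, zero at the start; "moment": the same for the moment, N m; "width": finger opening in m.
Only numpy, scipy, OpenCV 4.12 (cv2) and the standard library are available. Lean on these libraries where they do the work, as an engineer would, in place of code of your own. Each camera call takes 0.05 s, during which the arm holds its last target.

## Working session

There is one attempt and no reset: what is moved stays moved. The work goes in short steps, Python scripts to look and compute and a tool call to move; the robot and the scene stay as the last step left them, time stands still between calls to the robot, and variables do not carry over. Pictures are saved under pics/ and viewed, and the job is handed in when it is done.

Besides the shell and the picture viewer there is one more tool, called after "Emit:" as name(argument=value, ...), one argument or row to a line, values as JSON. move_arm: Moves the arm, as the interface text tells. Its arguments: {"type":"object","properties":{"rows":{"type":"array"},"force":{"type":"number"}},"required":["rows"]}

```bash
mkdir -p pics; python3 - <<'E'
from station import *
import cv2
s=get_state();print(s)
for n in("top","side"):
    cv2.imwrite(f"pics/{n}0.png",grab_frame(n));c=camera_info(n);print(n,c)
print(camera_info("wrist"))
E
```

```text
{'t': 0.0, 'q': array([ 1.63410888e+00,  3.59376234e-01,  1.10424077e-02, -3.52796947e-04,
       -1.22409660e+00, -2.88123428e-01]), 'qd': array([ 0.00014873,  0.00021088,  0.00096553, -0.00071076, -0.00025177,
       -0.00106341]), 'joint_efforts': array([-2.90268881e-04, -5.82716775e+01,  2.93048126e+01,  6.99684799e+00,
        6.86174812e-03, -1.63386785e-04]), 'eef_pos': array([0.15037906, 0.65756149, 0.24762191]), 'ee_rot': array([ 3.13993167e+00, -1.46400483e-04, -2.24930902e-01]), 'force': array([0.5796806 , 0.47524182, 0.24668526]), 'moment': array([-0.01628916, -0.00929826, -0.01202834]), 'width': 0.08758078499321213}
top {'camera_matrix': array([[499.64404711,   0.        , 321.98539669],
       [  0.        , 499.64404711, 241.28030081],
       [  0.        ,   0.        ,   1.        ]]), 'world_from_camera': array([[-0.00232143, -0.99230831,  0.12376924,  0.37816582],
       [-0.99921895, -0.00258062, -0.0394313 , -0.00430137],
       [ 0.03944741, -0.12376411, -0.99152728,  0.89265411],
       [ 0.        ,  0.        ,  0.        ,  1.        ]])}
side {'camera_matri
[... 254 characters left out ...]
00591 , -0.55551227,  0.77927648, -0.80060376],
       [-0.00835997, -0.81278169, -0.58250839,  0.64925584],
       [ 0.        ,  0.        ,  0.        ,  1.        ]])}
{'camera_matrix': array([[362.54455385,   0.        , 317.8462068 ],
       [  0.        , 362.54455385, 236.96830326],
       [  0.        ,   0.        ,   1.        ]]), 'T_tool_cam': array([[ 2.89106849e-04, -9.59048934e-01, -2.83240285e-01,
         7.87041250e-02],
       [ 9.99999818e-01,  1.27143329e-04,  5.90206025e-04,
        -8.83107119e-04],
       [-5.30024346e-04, -2.83240404e-01,  9.59048796e-01,
        -1.36567747e-01],
       [ 0.00000000e+00,  0.00000000e+00,  0.00000000e+00,
         1.00000000e+00]])}
```

View pics/top0.png

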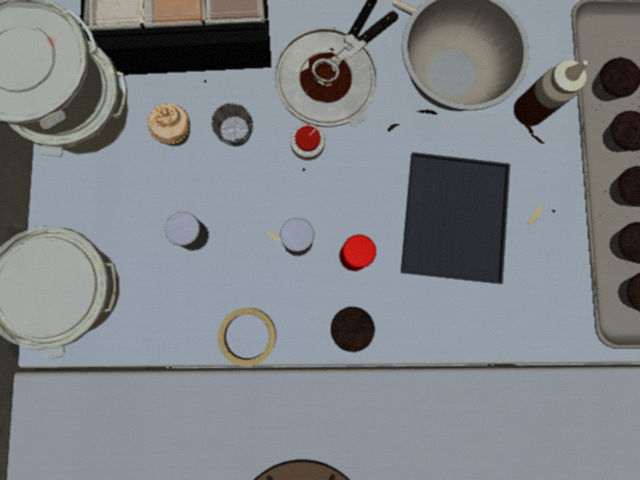

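View pics/side0.png

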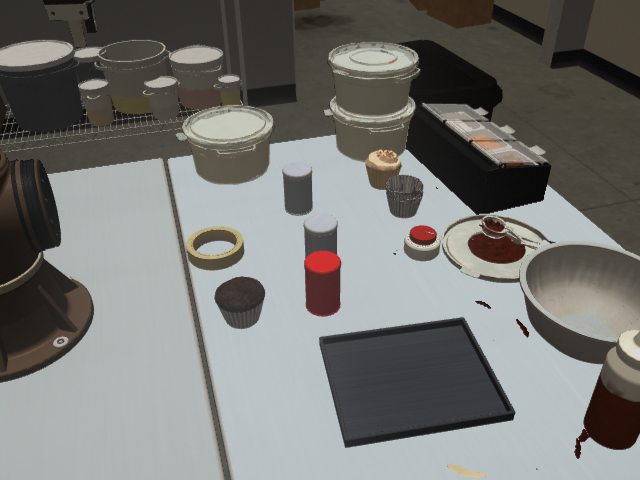

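Top view: the two tin lids are near (183,229) and (297,235), the red look-alike is at (358,252), and the sheet has corners near (412,153), (509,162), (501,283) and (402,272). I'll enlarge and measure.

```bash
cat > h.py <<'E'
import numpy as np, cv2
from station import *
def ray(name,uv,z,T=None):
    c=camera_info(name);K=c["camera_matrix"];T=c["world_from_camera"] if T is None else T
    d=T[:3,:3]@np.linalg.solve(K,[uv[0],uv[1],1]);o=T[:3,3]
    return o+d*(z-o[2])/d[2]
def proj(name,p):
    c=camera_info(name);T=np.linalg.inv(c["world_from_camera"]);q=c["camera_matrix"]@(T[:3,:3]@np.array(p)+T[:3,3]);return q[:2]/q[2]
E
python3 - <<'E'
from h import *
im=cv2.imread("pics/top0.png")
cv2.imwrite("pics/crop1.png",cv2.resize(im[195:285,150:390],None,fx=3.3,fy=3.3,interpolation=cv2.INTER_CUBIC))
for n,uv in(("L",(182.5,229)),("R",(297,235)),("red",(358.5,251.5))): print(n,ray("top",uv,.088).round(4))
P=[ray("top",u,.017) for u in((412,153),(509,162),(501,283),(402,272))]
print(np.round(P,3),np.mean(P,0),[np.linalg.norm(P[i]-P[i-1]) for i in range(4)])
for n,uv in(("Ls",(297,170)),("Rs",(321,223)),("reds",(322,262))): print(n,ray("side",uv,.088).round(4))
E
```

```text
L [0.498  0.1886 0.088 ]
R [0.4888 0.0043 0.088 ]
red [ 0.462  -0.0956  0.088 ]
[[ 0.65  -0.204  0.017]
 [ 0.635 -0.382  0.017]
 [ 0.414 -0.357  0.017]
 [ 0.433 -0.18   0.017]] [ 0.53285618 -0.28071965  0.017     ] [np.float64(0.21792426944063994), np.float64(0.1792945423178737), np.float64(0.22240476341218662), np.float64(0.17755249881199914)]
Ls [0.4992 0.1846 0.088 ]
Rs [0.4913 0.0013 0.088 ]
reds [ 0.4629 -0.0992  0.088 ]
```

View pics/crop1.png

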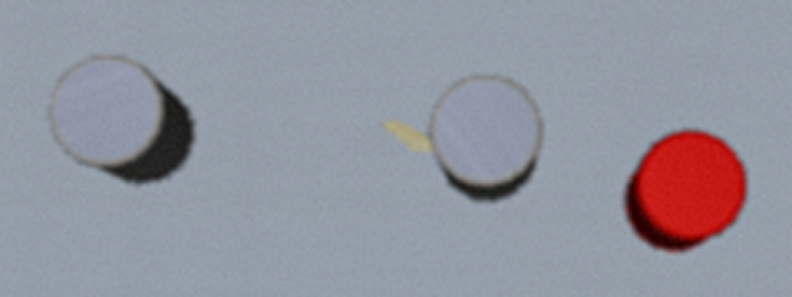

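L is at about (0.499, 0.187) and R at about (0.490, 0.003); the top and side views agree to 3 mm. The sheet's centre is (0.533, -0.281), with sides of 0.22 by 0.178. I'll go to L first, with the jaws turned along world x.

Emit:
move_arm(
  rows=[
    {"delta_pos": [2.3, -3.1, 0.5], "delta_rot": [0, 0, -7.7], "hand": 8.7},
    {"delta_pos": [2.3, -3.1, 0.5], "delta_rot": [0, 0, -7.7], "hand": 8.7},
    {"delta_pos": [2.3, -3.1, 0.5], "delta_rot": [0, 0, -7.7], "hand": 8.7},
    {"delta_pos": [2.3, -3.1, 0.5], "delta_rot": [0, 0, -7.7], "hand": 8.7},
    {"delta_pos": [2.3, -3.1, 0], "delta_rot": [0, 0, -7.7], "hand": 8.7},
    {"delta_pos": [2.3, -3.1, 0], "delta_rot": [0, 0, -7.7], "hand": 8.7},
    {"delta_pos": [2.3, -3.1, 0], "delta_rot": [0, 0, -7.7], "hand": 8.7},
    {"delta_pos": [2.3, -3.1, 0], "delta_rot": [0, 0, -7.7], "hand": 8.7},
    {"delta_pos": [2.3, -3.1, 0], "delta_rot": [0, 0, -7.7], "hand": 8.7},
    {"delta_pos": [2.3, -3.1, 0], "delta_rot": [0, 0, -7.7], "hand": 8.7},
  ],
  force=30,
)

```text
t: 1.1
eef_pos: [0.381, 0.3465, 0.2685]
ee_rot: [3.141, -0.0, -1.574]
force: [1.3, -0.2, 0.6]
width: 0.0871
```

Emit:
move_arm(
  rows=[
    {"delta_pos": [2, -2.7, 0], "delta_rot": [0, 0, 0], "hand": 8.7},
    {"delta_pos": [2, -2.7, 0], "delta_rot": [0, 0, 0], "hand": 8.7},
    {"delta_pos": [2, -2.7, -1], "delta_rot": [0, 0, 0], "hand": 8.7},
    {"delta_pos": [2, -2.7, -2], "delta_rot": [0, 0, 0], "hand": 8.7},
    {"delta_pos": [2, -2.7, -2], "delta_rot": [0, 0, 0], "hand": 8.7},
    {"delta_pos": [1.8, -2.5, -2], "delta_rot": [0, 0, 0], "hand": 8.7},
    {"delta_pos": [0, 0, -2], "delta_rot": [0, 0, 0], "hand": 8.7},
    {"delta_pos": [0, 0, -1], "delta_rot": [0, 0, 0], "hand": 8.7},
    {"delta_pos": [0, 0, 0], "delta_rot": [0, 0, 0], "hand": 8.7},
    {"delta_pos": [0, 0, 0], "delta_rot": [0, 0, 0], "hand": 8.7},
  ],
)

```text
t: 2.1
eef_pos: [0.4986, 0.1886, 0.1692]
ee_rot: [-3.141, 0.0, -1.568]
force: [-0.4, 1.0, 0.3]
width: 0.0871
```

```bash
python3 - <<'E'
from h import *
from scipy.spatial.transform import Rotation as R
s=get_state();im=grab_frame("wrist")
cv2.imwrite("pics/w1.png",im);cv2.imwrite("pics/t1.png",grab_frame("top"))
T=np.eye(4);T[:3,:3]=R.from_euler("xyz",s["ee_rot"]).as_matrix();T[:3,3]=s["eef_pos"]
W=T@camera_info("wrist")["T_tool_cam"];np.save("W1.npy",W);print(s["eef_pos"],s["ee_rot"],s["q"],s["force"])
E
```

```text
[0.49858807 0.18860592 0.16916448] [-3.14106335e+00  6.69620166e-05 -1.56768282e+00] [ 7.29916467e-01  1.94056926e-01 -4.11683608e-01  3.67070920e-04
 -9.64615782e-01 -7.27012040e-01] [-0.35234132  0.98729465  0.34108428]
```

View pics/w1.png

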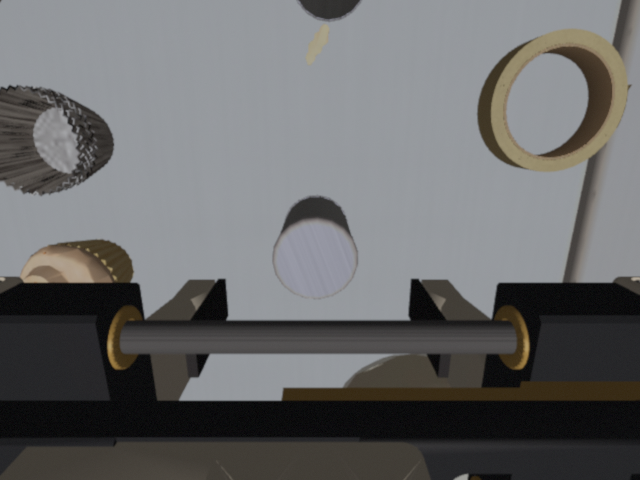

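```bash
python3 - <<'E'
from h import *
W=np.load("W1.npy")
for uv in((315,258),(274,258),(357,258),(315,219),(315,298)):print(ray("wrist",uv,.088,W).round(4))
im=cv2.imread("pics/w1.png");cv2.imwrite("pics/w1c.png",cv2.resize(im[180:320,240:400],None,fx=4,fy=4))
E
```

```text
[0.5026 0.1906 0.088 ]
[0.5288 0.1907 0.088 ]
[0.4759 0.1905 0.088 ]
[0.5027 0.165  0.088 ]
[0.5026 0.2185 0.088 ]
```

View pics/w1c.png

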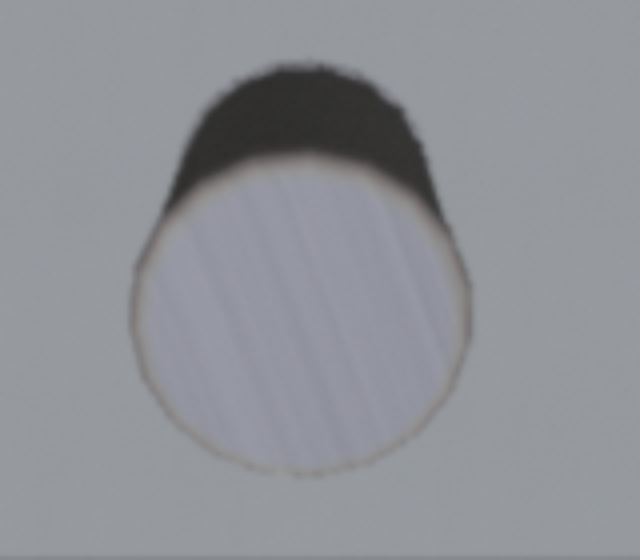

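View pics/t1.png

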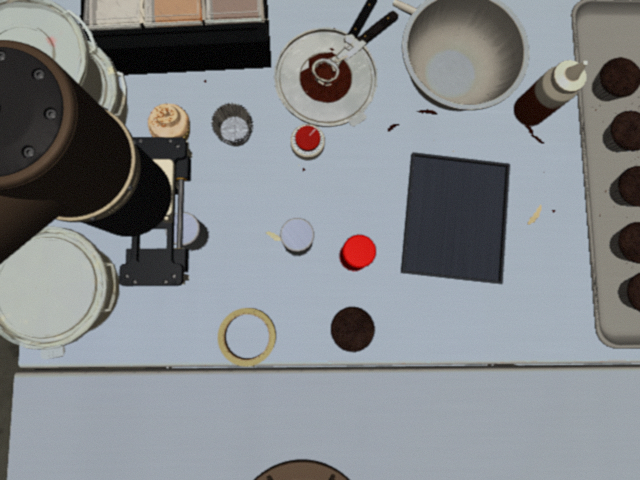

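Wrist view: the lid centre at (315,258) gives (0.5025, 0.191), which fits. I'll descend with a +3 mm x correction and then close.

Emit:
move_arm(
  rows=[
    {"delta_pos": [0.3, 0.1, -1], "delta_rot": [0, 0, 0], "hand": 8.7},
    {"delta_pos": [0, 0, -2], "delta_rot": [0, 0, 0], "hand": 8.7},
    {"delta_pos": [0, 0, -2], "delta_rot": [0, 0, 0], "hand": 8.7},
    {"delta_pos": [0, 0, -2], "delta_rot": [0, 0, 0], "hand": 8.7},
    {"delta_pos": [0, 0, -2], "delta_rot": [0, 0, 0], "hand": 8.7},
    {"delta_pos": [0, 0, -1.5], "delta_rot": [0, 0, 0], "hand": 8.7},
    {"delta_pos": [0, 0, -0.8], "delta_rot": [0, 0, 0], "hand": 8.7},
    {"delta_pos": [0, 0, -0.5], "delta_rot": [0, 0, 0], "hand": 8.7},
    {"delta_pos": [0, 0, 0], "delta_rot": [0, 0, 0], "hand": 8.7},
    {"delta_pos": [0, 0, 0], "delta_rot": [0, 0, 0], "hand": 7},
  ],
)

```text
t: 3.2
eef_pos: [0.5019, 0.1894, 0.0511]
ee_rot: [-3.141, 0.001, -1.568]
force: [0.3, -1.0, -0.0]
width: 0.083
```

Emit:
move_arm(
  rows=[
    {"delta_pos": [0, 0, 0], "delta_rot": [0, 0, 0], "hand": 6.2},
    {"delta_pos": [0, 0, 0], "delta_rot": [0, 0, 0], "hand": 6},
    {"delta_pos": [0, 0, 0], "delta_rot": [0, 0, 0], "hand": 5.8},
    {"delta_pos": [0, 0, 0], "delta_rot": [0, 0, 0], "hand": 5.6},
    {"delta_pos": [0, 0, 0], "delta_rot": [0, 0, 0], "hand": 5.4},
    {"delta_pos": [0, 0, 0], "delta_rot": [0, 0, 0], "hand": 5.0},
    {"delta_pos": [0, 0, 0], "delta_rot": [0, 0, 0], "hand": 4.5},
    {"delta_pos": [0, 0, 0], "delta_rot": [0, 0, 0], "hand": 4.5},
    {"delta_pos": [0, 0, 0], "delta_rot": [0, 0, 0], "hand": 4.5},
    {"delta_pos": [0, 0, 0], "delta_rot": [0, 0, 0], "hand": 4.5},
  ],
)

```text
t: 4.2
eef_pos: [0.5008, 0.1888, 0.0506]
ee_rot: [3.141, -0.0, -1.569]
force: [-5.1, 1.5, 5.0]
width: 0.0543
```

Emit:
move_arm(
  rows=[
    {"delta_pos": [0, 0, 0.3], "delta_rot": [0, 0, 0], "hand": 4.5},
    {"delta_pos": [0, 0, 0.6], "delta_rot": [0, 0, 0], "hand": 4.5},
    {"delta_pos": [0, 0, 0.6], "delta_rot": [0, 0, 0], "hand": 4.5},
    {"delta_pos": [0, 0, 0.6], "delta_rot": [0, 0, 0], "hand": 4.5},
    {"delta_pos": [0, 0, 0.6], "delta_rot": [0, 0, 0], "hand": 4.5},
    {"delta_pos": [0, 0, 0.3], "delta_rot": [0, 0, 0], "hand": 4.5},
    {"delta_pos": [0, 0, 0], "delta_rot": [0, 0, 0], "hand": 4.5},
    {"delta_pos": [0, 0, 0], "delta_rot": [0, 0, 0], "hand": 4.5},
    {"delta_pos": [0, 0, 0], "delta_rot": [0, 0, 0], "hand": 4.5},
    {"delta_pos": [0, 0, 0], "delta_rot": [0, 0, 0], "hand": 4.5},
  ],
)

```text
t: 5.2
eef_pos: [0.5013, 0.1889, 0.0803]
ee_rot: [3.141, -0.0, -1.569]
force: [-0.6, -0.1, -4.8]
width: 0.0543
```

```bash
python3 - <<'E'
from h import *
f=[]
for n in ("side","wrist","top"):
    s=get_state();f.append(np.r_[s["force"],s["joint_efforts"][:3],s["width"]]);cv2.imwrite(f"pics/{n}2.png",grab_frame(n))
print(np.round(f,3),s["eef_pos"])
E
```

```text
[[-6.3500e-01 -1.3800e-01 -4.8070e+00 -3.0000e-03 -4.9148e+01  2.3240e+01
   5.4000e-02]
 [ 2.6400e-01 -3.0700e-01 -4.8490e+00 -5.0000e-03 -4.9105e+01  2.3225e+01
   5.4000e-02]
 [-5.5300e-01  8.8500e-01 -6.2320e+00 -4.0000e-03 -4.9072e+01  2.3220e+01
   5.5000e-02]] [0.50137998 0.18891993 0.08033343]
```

View pics/side2.png

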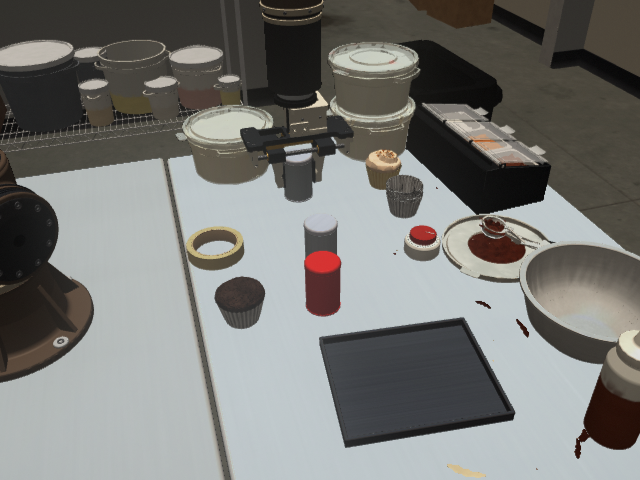

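Lifting raised the downward load to about 5 N (4.8–6.2), so the tin weighs about 0.5 kg and this is the full one. The side view shows it hanging upright in the jaws at (298,178). I'll raise it and carry it to the sheet.

Emit:
move_arm(
  rows=[
    {"delta_pos": [0, 0, 0.8], "delta_rot": [0, 0, 0], "hand": 4.5},
    {"delta_pos": [0, 0, 1.6], "delta_rot": [0, 0, 0], "hand": 4.5},
    {"delta_pos": [0, 0, 2], "delta_rot": [0, 0, 0], "hand": 4.5},
    {"delta_pos": [0, 0, 2], "delta_rot": [0, 0, 0], "hand": 4.5},
    {"delta_pos": [0, 0, 2], "delta_rot": [0, 0, 0], "hand": 4.5},
    {"delta_pos": [0, -0.5, 2], "delta_rot": [0, 0, 0], "hand": 4.5},
    {"delta_pos": [0.1, -1, 1], "delta_rot": [0, 0, 0], "hand": 4.5},
    {"delta_pos": [0.1, -1.5, 0.6], "delta_rot": [0, 0, 0], "hand": 4.5},
    {"delta_pos": [0.1, -2, 0], "delta_rot": [0, 0, 0], "hand": 4.5},
    {"delta_pos": [0.1, -2, 0], "delta_rot": [0, 0, 0], "hand": 4.5},
  ],
  force=40,
)

```text
t: 6.35
eef_pos: [0.5049, 0.1173, 0.2001]
ee_rot: [3.141, -0.0, -1.569]
force: [-0.1, -0.7, -5.4]
width: 0.0545
```

Emit:
move_arm(
  rows=[
    {"delta_pos": [0.2, -2.5, 0], "delta_rot": [0, 0, 0], "hand": 4.5},
    {"delta_pos": [0.2, -2.5, 0], "delta_rot": [0, 0, 0], "hand": 4.5},
    {"delta_pos": [0.2, -2.5, 0], "delta_rot": [0, 0, 0], "hand": 4.5},
    {"delta_pos": [0.2, -2.5, 0], "delta_rot": [0, 0, 0], "hand": 4.5},
    {"delta_pos": [0.2, -2.5, 0], "delta_rot": [0, 0, 0], "hand": 4.5},
    {"delta_pos": [0.2, -2.5, 0], "delta_rot": [0, 0, 0], "hand": 4.5},
    {"delta_pos": [0.2, -2.5, 0], "delta_rot": [0, 0, 0], "hand": 4.5},
    {"delta_pos": [0.2, -2.5, 0], "delta_rot": [0, 0, 0], "hand": 4.5},
    {"delta_pos": [0.2, -2.5, 0], "delta_rot": [0, 0, 0], "hand": 4.5},
    {"delta_pos": [0.2, -2.5, 0], "delta_rot": [0, 0, 0], "hand": 4.5},
  ],
)

```text
t: 7.35
eef_pos: [0.5243, -0.133, 0.1997]
ee_rot: [3.14, 0.0, -1.569]
force: [0.7, 1.0, -4.8]
width: 0.0541
```

Emit:
move_arm(
  rows=[
    {"delta_pos": [0.2, -2.5, 0], "delta_rot": [0, 0, 0], "hand": 4.5},
    {"delta_pos": [0.2, -2.5, 0], "delta_rot": [0, 0, 0], "hand": 4.5},
    {"delta_pos": [0.2, -2.5, 0], "delta_rot": [0, 0, 0], "hand": 4.5},
    {"delta_pos": [0.2, -2.5, 0], "delta_rot": [0, 0, 0], "hand": 4.5},
    {"delta_pos": [0, -2, 0], "delta_rot": [0, 0, 0], "hand": 4.5},
    {"delta_pos": [0, -1.5, 0], "delta_rot": [0, 0, 0], "hand": 4.5},
    {"delta_pos": [0, -1, 0], "delta_rot": [0, 0, 0], "hand": 4.5},
    {"delta_pos": [0, -0.5, 0], "delta_rot": [0, 0, 0], "hand": 4.5},
    {"delta_pos": [0, 0, 0], "delta_rot": [0, 0, 0], "hand": 4.5},
    {"delta_pos": [0, 0, 0], "delta_rot": [0, 0, 0], "hand": 4.5},
  ],
)

```text
t: 8.35
eef_pos: [0.5334, -0.2805, 0.2005]
ee_rot: [3.141, 0.0, -1.568]
force: [0.5, 0.2, -5.1]
width: 0.0539
```

```bash
python3 - <<'E'
from h import *
s=get_state();print(s["eef_pos"],s["ee_rot"],s["force"],s["width"])
cv2.imwrite("pics/side3.png",grab_frame("side"));cv2.imwrite("pics/top3.png",grab_frame("top"))
E
```

```text
[ 0.53340167 -0.28051849  0.20049642] [ 3.14147318e+00  2.76904718e-04 -1.56849092e+00] [ 0.51336718  0.15911894 -5.09081561] 0.0539452884894754
```

View pics/side3.png

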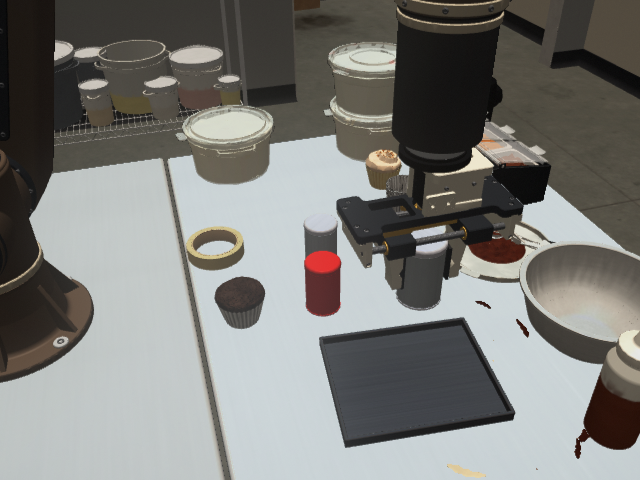

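View pics/top3.png

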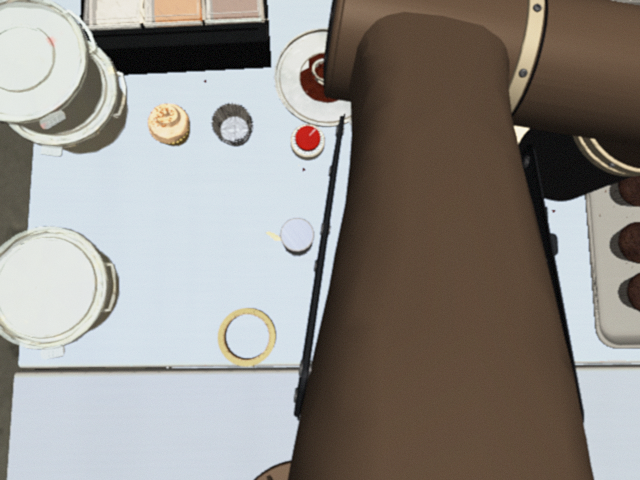

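The tin hangs upright over the sheet centre. I'll lower it to just above the floor.

Emit:
move_arm(
  rows=[
    {"delta_pos": [0, 0, -1], "delta_rot": [0, 0, 0], "hand": 4.5},
    {"delta_pos": [0, 0, -2], "delta_rot": [0, 0, 0], "hand": 4.5},
    {"delta_pos": [0, 0, -2.2], "delta_rot": [0, 0, 0], "hand": 4.5},
    {"delta_pos": [0, 0, -2.2], "delta_rot": [0, 0, 0], "hand": 4.5},
    {"delta_pos": [0, 0, -2.2], "delta_rot": [0, 0, 0], "hand": 4.5},
    {"delta_pos": [0, 0, -2], "delta_rot": [0, 0, 0], "hand": 4.5},
    {"delta_pos": [0, 0, -1.3], "delta_rot": [0, 0, 0], "hand": 4.5},
    {"delta_pos": [0, 0, -0.8], "delta_rot": [0, 0, 0], "hand": 4.5},
    {"delta_pos": [0, 0, -0.4], "delta_rot": [0, 0, 0], "hand": 4.5},
    {"delta_pos": [0, 0, 0], "delta_rot": [0, 0, 0], "hand": 4.5},
  ],
)

```text
t: 9.45
eef_pos: [0.5336, -0.281, 0.0595]
ee_rot: [3.142, -0.0, -1.568]
force: [-0.3, 0.3, -5.7]
width: 0.0539
```

Emit:
move_arm(
  rows=[
    {"delta_pos": [0, 0, -0.05], "delta_rot": [0, 0, 0], "hand": 4.5},
    {"delta_pos": [0, 0, -0.05], "delta_rot": [0, 0, 0], "hand": 4.5},
    {"delta_pos": [0, 0, -0.05], "delta_rot": [0, 0, 0], "hand": 4.5},
    {"delta_pos": [0, 0, -0.05], "delta_rot": [0, 0, 0], "hand": 4.5},
    {"delta_pos": [0, 0, -0.05], "delta_rot": [0, 0, 0], "hand": 4.5},
    {"delta_pos": [0, 0, 0], "delta_rot": [0, 0, 0], "hand": 4.5},
    {"delta_pos": [0, 0, 0], "delta_rot": [0, 0, 0], "hand": 4.5},
    {"delta_pos": [0, 0, 0], "delta_rot": [0, 0, 0], "hand": 4.5},
    {"delta_pos": [0, 0, 0], "delta_rot": [0, 0, 0], "hand": 4.5},
    {"delta_pos": [0, 0, 0], "delta_rot": [0, 0, 0], "hand": 4.5},
  ],
)

```text
t: 10.45
eef_pos: [0.5335, -0.281, 0.0571]
ee_rot: [-3.142, 0.0, -1.569]
force: [0.5, 0.1, -5.9]
width: 0.0546
```

Still hanging freely. I'll lower it by 0.5 mm steps until contact.

Emit:
move_arm(
  rows=[
    {"delta_pos": [0, 0, -0.05], "delta_rot": [0, 0, 0], "hand": 4.5},
    {"delta_pos": [0, 0, -0.05], "delta_rot": [0, 0, 0], "hand": 4.5},
    {"delta_pos": [0, 0, -0.05], "delta_rot": [0, 0, 0], "hand": 4.5},
    {"delta_pos": [0, 0, -0.05], "delta_rot": [0, 0, 0], "hand": 4.5},
    {"delta_pos": [0, 0, -0.05], "delta_rot": [0, 0, 0], "hand": 4.5},
    {"delta_pos": [0, 0, 0], "delta_rot": [0, 0, 0], "hand": 4.5},
    {"delta_pos": [0, 0, 0], "delta_rot": [0, 0, 0], "hand": 4.5},
    {"delta_pos": [0, 0, 0], "delta_rot": [0, 0, 0], "hand": 4.5},
    {"delta_pos": [0, 0, 0], "delta_rot": [0, 0, 0], "hand": 4.5},
    {"delta_pos": [0, 0, 0], "delta_rot": [0, 0, 0], "hand": 4.5},
  ],
)

```text
t: 11.45
eef_pos: [0.5335, -0.281, 0.0546]
ee_rot: [-3.142, -0.0, -1.569]
force: [0.2, 1.1, -5.6]
width: 0.0543
```

Emit:
move_arm(
  rows=[
    {"delta_pos": [0, 0, -0.05], "delta_rot": [0, 0, 0], "hand": 4.5},
    {"delta_pos": [0, 0, -0.05], "delta_rot": [0, 0, 0], "hand": 4.5},
    {"delta_pos": [0, 0, -0.04], "delta_rot": [0, 0, 0], "hand": 4.5},
    {"delta_pos": [0, 0, 0], "delta_rot": [0, 0, 0], "hand": 4.5},
    {"delta_pos": [0, 0, 0], "delta_rot": [0, 0, 0], "hand": 4.5},
    {"delta_pos": [0, 0, 0], "delta_rot": [0, 0, 0], "hand": 4.5},
    {"delta_pos": [0, 0, 0], "delta_rot": [0, 0, 0], "hand": 4.5},
    {"delta_pos": [0, 0, 0], "delta_rot": [0, 0, 0], "hand": 4.5},
    {"delta_pos": [0, 0, 0], "delta_rot": [0, 0, 0], "hand": 4.5},
    {"delta_pos": [0, 0, 0], "delta_rot": [0, 0, 0], "hand": 4.5},
  ],
)

```text
t: 12.45
eef_pos: [0.5336, -0.281, 0.0536]
ee_rot: [-3.141, -0.0, -1.569]
force: [-2.6, 3.5, 5.5]
width: 0.0538
```

It's standing on the floor (load reversed to +5.5 N). I'll release gently and raise the arm.

Emit:
move_arm(
  rows=[
    {"delta_pos": [0, 0, 0.03], "delta_rot": [0, 0, 0], "hand": 4.5},
    {"delta_pos": [0, 0, 0], "delta_rot": [0, 0, 0], "hand": 5.4},
    {"delta_pos": [0, 0, 0], "delta_rot": [0, 0, 0], "hand": 5.6},
    {"delta_pos": [0, 0, 0], "delta_rot": [0, 0, 0], "hand": 5.9},
    {"delta_pos": [0, 0, 0], "delta_rot": [0, 0, 0], "hand": 6.5},
    {"delta_pos": [0, 0, 0], "delta_rot": [0, 0, 0], "hand": 7.3},
    {"delta_pos": [0, 0, 0], "delta_rot": [0, 0, 0], "hand": 8.2},
    {"delta_pos": [0, 0, 0], "delta_rot": [0, 0, 0], "hand": 8.7},
    {"delta_pos": [0, 0, 0], "delta_rot": [0, 0, 0], "hand": 8.7},
    {"delta_pos": [0, 0, 0], "delta_rot": [0, 0, 0], "hand": 8.7},
  ],
)

```text
t: 13.45
eef_pos: [0.5335, -0.281, 0.0535]
ee_rot: [-3.142, -0.0, -1.569]
force: [0.7, -0.1, 0.3]
width: 0.087
```

Emit:
move_arm(
  rows=[
    {"delta_pos": [0, 0, 0.5], "delta_rot": [0, 0, 0], "hand": 8.7},
    {"delta_pos": [0, 0, 1], "delta_rot": [0, 0, 0], "hand": 8.7},
    {"delta_pos": [0, 0, 2], "delta_rot": [0, 0, 0], "hand": 8.7},
    {"delta_pos": [0, 0, 2], "delta_rot": [0, 0, 0], "hand": 8.7},
    {"delta_pos": [0, 0, 2], "delta_rot": [0, 0, 0], "hand": 8.7},
    {"delta_pos": [0, 0, 2], "delta_rot": [0, 0, 0], "hand": 8.7},
    {"delta_pos": [0, 0, 2], "delta_rot": [0, 0, 0], "hand": 8.7},
    {"delta_pos": [0, 0, 2], "delta_rot": [0, 0, 0], "hand": 8.7},
    {"delta_pos": [0, 0, 1], "delta_rot": [0, 0, 0], "hand": 8.7},
    {"delta_pos": [0, 0, 0], "delta_rot": [0, 0, 0], "hand": 8.7},
  ],
)

```text
t: 14.45
eef_pos: [0.5343, -0.2812, 0.2006]
ee_rot: [-3.138, -0.001, -1.569]
force: [0.6, 0.2, 0.5]
width: 0.0868
```

```bash
python3 - <<'E'
from h import *
s=get_state();print(s["t"],s["eef_pos"],s["force"],s["width"])
a=grab_frame("side");cv2.imwrite("pics/side4.png",a);cv2.imwrite("pics/w4.png",grab_frame("wrist"))
E
```

```text
14.45 [ 0.5342809  -0.28122213  0.20059275] [0.56687617 0.17080785 0.53473167] 0.08684728383921232
```

View pics/side4.png

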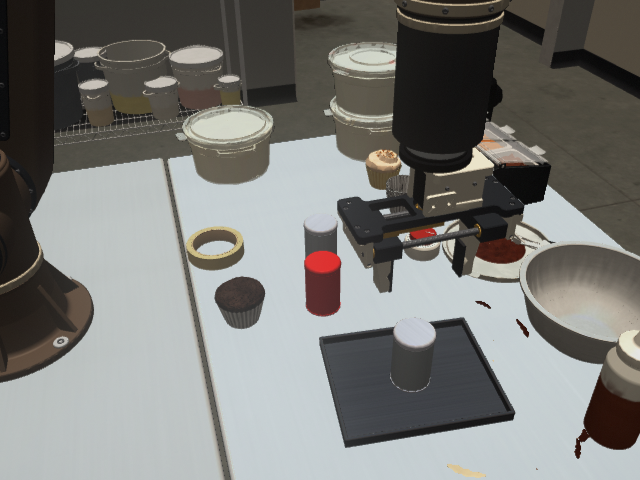

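View pics/w4.png

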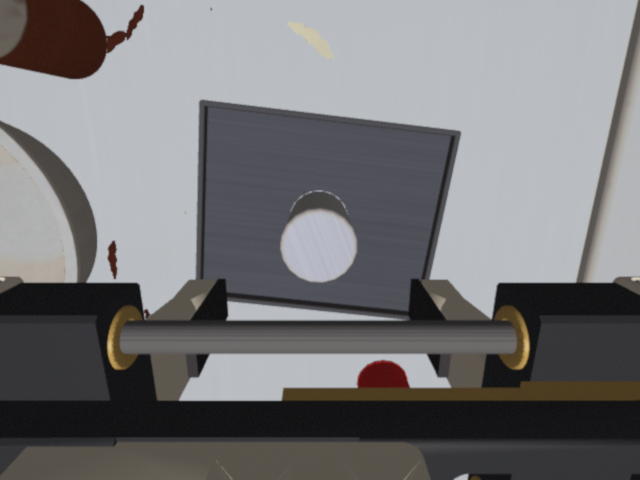

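The side view shows the tin upright in the middle of the sheet, lid at (413,330). The other tin is untouched at (320,230), and the gripper is clear of everything. Handing in.

```bash
python3 -c "
from station import *
print(job_done())"
```

```text
the job is handed in; nothing more can be done
None
```

I stood the full tin upright near the centre of the baking sheet and handed the job in at about 14.6 s.

- **Which tin:** I gripped and lifted the left tin, at about (0.50, 0.19). The load was 4.8–6.2 N, or about 0.5 kg, where the empty tin would give about 1.2 N. That left no doubt, so I did not lift the other one.
- **Placing:** I lowered the tin in small steps until the wrist force showed contact, then opened the jaws and raised the arm.
- **Last checks:** The side and wrist pictures show the tin upright on the sheet. In the side picture the other tin and the red look-alike are standing where they were. The gripper was open and clear, with about 0.5 N at the wrist.
- **Disagreements:** Before the move, the cameras disagreed by 3–6 mm on the left tin's position, too little to affect the grasp. No check failed.

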